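Load a robot-car deck into a sloping jig behind its sliding gate

ROBOT

A 7-joint arm with a two-finger parallel gripper is mounted at the origin on the work surface. World frame = base frame: x ahead of the robot, y to its left, z up, the work surface at z = 0. Lengths are in m, angles in rad, forces in N, time in s.
With the tool pointing down it reaches from about 0.35 to 0.9 m from the base axis. Payload 8.1 kg.
Tool frame: the origin (TCP) lies at the very end of the fingers, on their centre line; the grasp point (between the pads) lies 19 mm behind it (arm.tcp_to_grasp is the z of the grasp point in the tool frame, in m); z points along the fingers, y is the line along which they close (so a half turn about z gives the same grasp; the last joint's range is limited). The gripper opens to 92 mm and grips with 3 to 60 N. Pads are 19 mm wide; open, the fingers measure 130 mm over their backs; the gripper's body (75 mm by 190 mm) begins 47 mm behind the grasp point.
Start: joints at [-1.34, 0.434, 0.025, 1.573, -0.012, 1.134, -0.075], TCP at [0.205, 0.591, 0.201] pointing down, gripper open.
Joint ranges: [-2.62, 2.62], [-0.44, 2.09], [-1.27, 1.32], [0.08, 2.57], [-1.32, 4.46], [0.12, 2], [-2.74, 2.74]. Speed limits (rad/s): [2.22, 2.22, 3.01, 3.01, 3.14, 3.14, 3.14].

INTERFACE

Orientations are given as a rotation vector (axis times angle).
In Python, from cell import readout, vision, sign_off, arm gives the robot as it stands. The module is installed in compiled form; this text tells all that it offers.
- The arm moves only by the shell command python3 -m creep 'ROWS' [FORCE]. ROWS is JSON, a list of rows, each a list of 5 numbers: the shift along the tool's x, y, z in units of 4 cm (1.0 is 4 cm), then the turn about the tool's z in units of 4 degrees (1.0 is 4 degrees), then the opening, from 0 (shut) to 1 (fully open). A call has 1 to 12 rows; each row shifts and turns the commanded pose from where the row before left it, along the tool's axes as they then stand; what a row does not reach is not made up. A row lasts 1/8 s, in which the tool goes at most 62.5 mm and 10.7 degrees, less where a joint would pass 70% of its speed; a pose out of reach is approached as far as the arm can. A call with a number of a shift or a turn outside -1 to 1 is refused whole. A call with a gripper value outside its range is refused whole. The fingers move at their own pace and stop on an object; FORCE is the grip in N (left out, the last holds). Time passes only in rows, so rows that do not move let the fingers close. It gives the time, the measured TCP pose, the force, the opening and the grip force at its end, in the units of the state.
- readout.observe(): the state, without advancing time (a new reading comes with each control period).
- vision.get_image(name): name is "side" or "top"; returns a dict with "pixels" (384x512x3 uint8, blue, green, red), "z_map" (384x512 float32, m along the optical axis (not along the pixel's ray), 0 where there is no reading), "camera_matrix" (3x3 intrinsics, pixels), "k1" (the pictures are not rectified: a ray, as slopes to the right and down, at radius r is drawn at 1 + k1 r^2 times it, then the intrinsics apply), "position" and "rotation" of the camera in the world. Camera axes: x right, y up, looking along -z (the intrinsics and any distortion apply to the point x, -y, -z); pixel columns grow to the right and rows downward; lengths in m; the calibration is good to about 2 mm. A picture is of the moment at which its call begins.
- sign_off(): hands the job in; it is judged then, once.
The state is a dict: "clock": time; "joints": joint angles; "dq": joint speeds; "joint_efforts": joint torques, N m; "position": TCP position; "ee_rot": TCP orientation; "force": force on the tool from outside, world axes, zero at the start; "ft_torque": the same for the moment, N m; "width": opening from 0.0 (shut) to 1.0 (fully open); "gripper_force": force on a finger pad.
Only numpy, scipy, OpenCV 4.12 (cv2) and the standard library are available. Lean on these libraries where they do the work, as an engineer would, in place of code of your own. Each camera call takes 0.05 s, during which the arm holds its last target. There are 200 camera calls.

TASK

Slide the jig's retaining gate fully open, then pick up the robot-car deck and lay it gently, flat, on the sloping bed while still holding it. Push it snug against both dowels at the bed's lower edge and under the lip of the end stop until it touches the stop, let go of it there, and only then slide the gate back fully shut over the deck's other end. Leave the bottle, the can and the roll of tape where they are.

Things in the scene. Friction and masses are not known exactly. Their poses are not given: they have to be found in the camera images.
- bed: Aluminium bed of the jig, 140 mm (x) by 320 mm (y, -95 to 225), fixed, sloping 30 degrees down towards the robot. Origin: on its surface, 66 mm above the bench, under the centre of the located deck. x points up the slope, y runs level towards the gate, z is square to the bed, upwards. Past y = 105 mm two gate guides, 12 mm high, stand at x = -41 and 41 mm.
- dowel_a (a point): Foot, on the bed's surface, of a steel dowel 12 mm in diameter and 16 mm high that stands square to the bed, at x = -51, y = -45 mm in the bed's frame. Axes as the bed's. The deck's long lower edge touches it at x = -45 mm.
- dowel_b (a point): Foot of the second, equal dowel, at x = -51, y = 45 mm in the bed's frame.
- stop_face (a point): Foot of the end stop's face, at x = 0, y = -65 mm, z = 0 in the bed's frame: the deck's end touches it. Dark steel block 60 mm long (x), 18 mm high. Its lip overhangs the deck by 8 mm (to y = -57 mm), underside 12 mm above the bed: lay the deck 10 to 25 mm towards +y of its place and slide it under.
- gate (a joint): Travel of the steel gate along the bed's +y, m: 0 fully shut, 0.08 fully open, stops at both. Slides with about 3 N, stays where left; starts 0 to 20 mm open. 70 mm wide (x). Shut, its block begins at y = 67 mm (2 mm off the located deck's end) and its lip reaches over the deck to y = 47 mm, underside 12, top 18 mm above the bed.
- gate_handle (a point): Centre of the gate's black upright handle, a bar 18 mm thick (bed's x) by 34 mm (y) by 46 mm high (z, from 18 to 64 mm above the bed). In the bed's frame it is at x = 0, y = 100 mm + the gate's travel, z = 41 mm. Axes as the bed's.
- deck_mid (a point): Centre, half-way up, of the loose robot-car deck: white plastic plate 90 (x) by 130 (y) by 8 mm, with a black battery box 36 (x) by 70 (y) by 34 mm high fixed on its middle; 42 mm high in all, about 0.3 kg. It starts flat on the bench, z up. Either end may go first. When located, this point is at (0, 0, 21 mm) in the bed's frame, its x along the bed's x.
- deck: The same deck, origin at the centre of the plate's underside, same axes.
- water: Bystander: clear water bottle with blue cap, 80 mm diameter, 240 mm high; origin at the centre of its underside.
- can: Bystander: drinks can, 58 mm diameter, 150 mm high; origin at the centre of its underside.
- tape: Bystander: roll of black tape lying flat, 90 mm diameter, 19 mm high; origin at the centre of its underside.
Mind the look-alikes: they are no part of the job. Of the things that look like the deck, the middle-sized one is meant.

How it is judged:
On the way, in this order (a step that is already met when the one before it is completed fails the run):
1. the gate is slid fully open (over 68 of its 80 mm) (value of joint gate above 0.068 m), for 0.2 s.
2. the deck lies flat on the bed (within 4 mm and 4 degrees) while the fingers are still on it, the gate still open (z of deck_mid in the frame of bed between 0.0185 and 0.025 m and angle between the z axis of deck_mid and the z axis of bed, either way round below 0.07 rad and contact force between the fingers and deck above 0.5 N and value of joint gate above 0.06 m and distance between deck_mid and bed below 0.08 m), for 0.1 s.
3. the deck is let go, flat, within 3 mm of touching both dowels and the end stop, the gate still open (z of deck_mid in the frame of bed between 0.0185 and 0.0235 m and angle between the z axis of deck_mid and the z axis of bed, either way round below 0.05 rad and x of deck_mid in the frame of bed between -0.003 and 0.003 m and y of deck_mid in the frame of bed between -0.003 and 0.003 m and angle between the x axis of deck_mid and the x axis of bed, either way round below 0.035 rad and contact force between the fingers and deck below 0.1 N and value of joint gate above 0.06 m), for 0.2 s.
At the end, for the whole second after the job is handed in: The deck lies at rest, flat on the bed (within 2.5 mm and 3 degrees), within 3 mm of touching both dowels and the end stop and turned by less than 2 degrees, and the gate is shut to within 4 mm (z of deck_mid in the frame of bed between 0.0185 and 0.0235 m and angle between the z axis of deck_mid and the z axis of bed, either way round below 0.05 rad and x of deck_mid in the frame of bed between -0.003 and 0.003 m and y of deck_mid in the frame of bed between -0.003 and 0.003 m and angle between the x axis of deck_mid and the x axis of bed, either way round below 0.035 rad and value of joint gate below 0.004 m and linear speed of deck below 0.02 m/s).
It fails at once if the deck is dropped (moves faster than 0.4 m/s with no finger on it) (contact force between the fingers and deck below 0.05 N and linear speed of deck above 0.4 m/s).
It fails at once if the deck is slammed on the jig (over 70 N) (contact force between deck and bed above 70 N).
It fails at once if the water bottle is moved by more than 30 mm (distance of water from where it was at the start of the episode above 0.03 m).
It fails at once if the can is moved by more than 30 mm (distance of can from where it was at the start of the episode above 0.03 m).
It fails at once if the roll of tape is moved by more than 30 mm (distance of tape from where it was at the start of the episode above 0.03 m).
It also fails if it takes over 54 s, if anything falls off the work surface, if the arm or the gripper's body presses on something with over 40 N, if the wrist force passes 120 N, or if a joint passes its speed limit or range.

## Working session

There is one attempt and no reset: what is moved stays moved. The work goes in short steps, Python scripts to look and compute and a shell command to move; the robot and the scene stay as the last step left them, time stands still between calls to the robot, and variables do not carry over. Pictures are saved under pics/ and viewed, at most 10 in all, crops included, and the job is handed in when it is done.

```bash
mkdir -p pics; cat > h.py <<'E'
import numpy as np, cv2, pickle
from cell import readout, vision
from scipy.spatial.transform import Rotation as R
def grab(n,save=None):
    im=vision.get_image(n)
    if save: cv2.imwrite('pics/'+save,im['pixels'])
    pickle.dump({k:im[k] for k in im},open(f'/tmp/{n}.pkl','wb'))
    return im
def load(n): return pickle.load(open(f'/tmp/{n}.pkl','rb'))
def rot(im):
    r=np.array(im['rotation'],float); return r if r.shape==(3,3) else R.from_rotvec(r).as_matrix()
def cloud(im):
    h,w=im['z_map'].shape
    u,v=np.meshgrid(np.arange(w),np.arange(h))
    s=cv2.undistortPoints(np.stack([u,v],-1).reshape(-1,1,2).astype(float),np.array(im['camera_matrix'],float),np.array([im['k1'],0,0,0.])).reshape(h,w,2)
    z=im['z_map']
    P=np.stack([s[...,0]*z,-s[...,1]*z,-z],-1)
    W=P@rot(im).T+np.array(im['position'])
    W[z==0]=np.nan
    return W
E
python3 - <<'E'
from h import *
for n in('top','side'):
    im=grab(n,n+'0.png'); print(n,im['position'],im['rotation'],im['camera_matrix'],im['k1'])
print(readout.observe())
a=cv2.imread('pics/top0.png');b=cv2.imread('pics/side0.png')
E
```

```text
top [ 0.41534321 -0.15987797  0.92663019] [ 0.121715   -0.1202905  -1.54060822] [[360.50677764   0.         251.02102193]
 [  0.         360.50677764 200.93662383]
 [  0.           0.           1.        ]] -0.019960781450421163
side [ 0.07492911 -0.7957379   0.81275846] [ 0.80429823 -0.25320758 -0.54148993] [[424.39263598   0.         258.42103643]
 [  0.         424.39263598 196.31781056]
 [  0.           0.           1.        ]] -0.13815278230219005
{'clock': 0.1, 'joints': array([-1.33960191,  0.43517582,  0.02498552,  1.57401235, -0.01157435,
        1.1340412 , -0.07511334]), 'dq': array([ 0.0026262 , -0.00160028, -0.00037704, -0.00037085, -0.00102691,
       -0.0006781 ,  0.00194758]), 'joint_efforts': array([ 2.70872770e-03, -6.69120240e+01,  9.87703130e-01, -3.15147758e+01,
       -6.05842285e-02,  3.73299338e-02, -1.02270832e-06]), 'position': array([0.20466982, 0.5899902 , 0.19990725]), 'ee_rot': array([-5.22006195e-01, -3.09783359e+00,  2.34019632e-03]), 'force': array([-0.77457383, -0.99421693,  0.32706519]), 'ft_torque': array([-0.0105554 ,  0.01883566,  0.06236598]), 'gripper_force': 0.0, 'width': 1.0015636886350292}
```

View pics/top0.png

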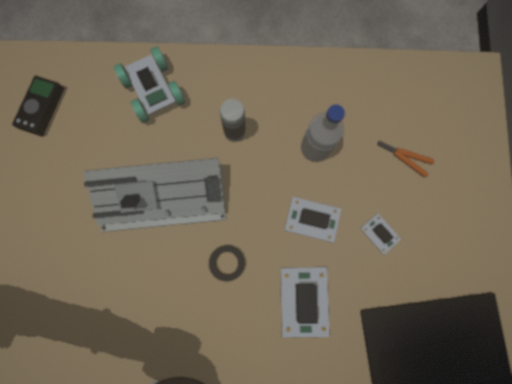

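View pics/side0.png

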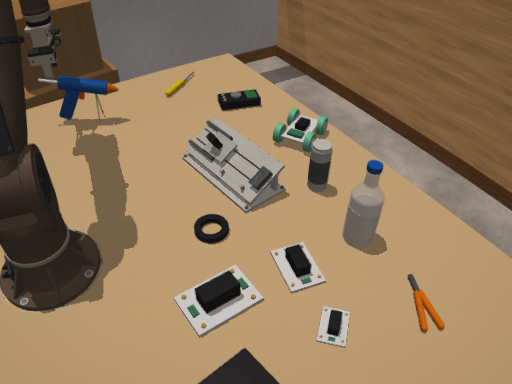

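Top view candidates for the deck: (314,220) mid-size, (305,302) large, (381,234) small, and (152,85) wheeled car. By the description I choose (314,220). The jig is around (155,195), with its handle at (131,201), end stop at (212,190), tape at (227,263), can at (233,120) and bottle at (325,135).

```bash
cat >> h.py <<'E'
def decks(im,W):
    "white plates on bench: minAreaRect of the points between 3 and 60 mm up in world xy"
    px=im['pixels'].astype(int); m=((W[...,2]>0.004)&(W[...,2]<0.06)).astype(np.uint8)
    n,l,s,c=cv2.connectedComponentsWithStats(m)
    for i in range(1,n):
        if s[i,4]<150: continue
        q=W[l==i]; r=cv2.minAreaRect(q[:,:2].astype(np.float32)*1000)
        print(c[i].round(),s[i,4],'ctr',np.round(r[0],1),'size',np.round(r[1],1),'ang',round(r[2],1),'zq',np.nanpercentile(q[:,2],[10,50,95]).round(4))
E
python3 - <<'E'
from h import *
for n in('top','side'):
    im=load(n);W=cloud(im);print(n,(im['z_map']==0).mean());decks(im,W)
im=load('top');W=cloud(im)
# bed plane fit from jig area
sub=W[155:232,82:228].reshape(-1,3)
sub=sub[(sub[:,2]>0.02)]
rng=np.random.default_rng(0);best=0
for _ in range(800):
    p=sub[rng.integers(len(sub),size=3)];nn=np.cross(p[1]-p[0],p[2]-p[0]);nn/=np.linalg.norm(nn)+1e-12
    k=np.abs((sub-p[0])@nn)<0.0025
    if k.sum()>best: best=k.sum();K=k
q=sub[K];c=q.mean(0);nn=np.linalg.svd(q-c)[2][2];nn*=np.sign(nn[2])
print('plane',nn,np.degrees(np.arccos(nn[2])),np.degrees(np.arctan2(nn[1],nn[0])),c,K.sum(),len(sub))
print('tool',R.from_rotvec(readout.observe()['ee_rot']).as_matrix().round(3))
a=cv2.resize(im['pixels'][150:330,75:405],None,fx=2.4,fy=2.4,interpolation=cv2.INTER_CUBIC);a=cv2.convertScaleAbs(a,alpha=1.5)
cv2.imwrite('pics/crop1.png',a)
E
```

```text
top 0.003926595052083333
[149.  85.] 2239 ctr [864.4 125.8] size [188.8 137.6] ang 28.7 zq [0.0347 0.0384 0.058 ]
[ 38. 106.] 1856 ctr [803.7 418.5] size [ 77.7 163. ] ang 71.9 zq [0.0162 0.0344 0.0424]
[311. 154.] 188 ctr [ 686.6 -311. ] size [77.9 31.5] ang 63.2 zq [0.0112 0.0347 0.0561]
[408. 158.] 591 ctr [ 679.9 -554.9] size [154.9  54.8] ang 72.5 zq [0.0086 0.0135 0.0173]
[162. 212.] 3202 ctr [563.5  75.2] size [148. 323.] ang 7.3 zq [0.0094 0.0386 0.0581]
[313. 219.] 1733 ctr [ 517.  -316.7] size [128.   93.3] ang 77.3 zq [0.0063 0.0091 0.0432]
[380. 233.] 727 ctr [ 484.7 -489.9] size [88.7 61.3] ang 41.4 zq [0.0047 0.0068 0.0298]
[226. 263.] 651 ctr [400.7 -98.3] size [86.1 91.2] ang 1.6 zq [0.0167 0.019  0.0216]
[304. 302.] 3302 ctr [ 309.1 -295.1] size [171.8 117.1] ang 2.1 zq [0.0085 0.0112 0.0553]
[437. 342.] 11588 ctr [ 214.  -616.9] size [215.7 342. ] ang 8.5 zq [0.0156 0.0179 0.0206]
[180. 381.] 246 ctr [118.5   1.4] size [ 14.8 113.9] ang 0.9 zq [0.007  0.0124 0.0154]
side 0.0038350423177083335
[448.  28.] 1402 ctr [2187.1  603.2] size [1006.5   36.4] ang 90.0 zq [0.0
[... 848 characters left out ...]
45.4 208.6] ang 7.3 zq [0.0115 0.0154 0.0545]
[297. 266.] 1602 ctr [ 512.6 -317.3] size [132.6  91.5] ang 77.9 zq [0.0062 0.0092 0.0423]
[218. 299.] 3355 ctr [ 307.2 -294.5] size [169.8 125. ] ang 1.7 zq [0.0086 0.0118 0.0553]
[424. 306.] 681 ctr [ 683.1 -556.2] size [157.5  52.4] ang 67.2 zq [0.0082 0.0132 0.0166]
[333. 326.] 834 ctr [ 479.5 -491.7] size [90.7 63.2] ang 40.6 zq [0.0046 0.0064 0.0293]
[240. 371.] 1495 ctr [ 260.4 -463.6] size [ 76.7 153.4] ang 57.3 zq [0.016  0.0178 0.0201]
plane [-0.49715232 -0.06466567  0.86525021] 30.088712017245083 -172.5890222958583 [0.57026187 0.06516765 0.06866314] 4779 7321
tool [[-0.945  0.328 -0.   ]
 [ 0.328  0.945 -0.001]
 [-0.    -0.001 -1.   ]]
```

View pics/crop1.png

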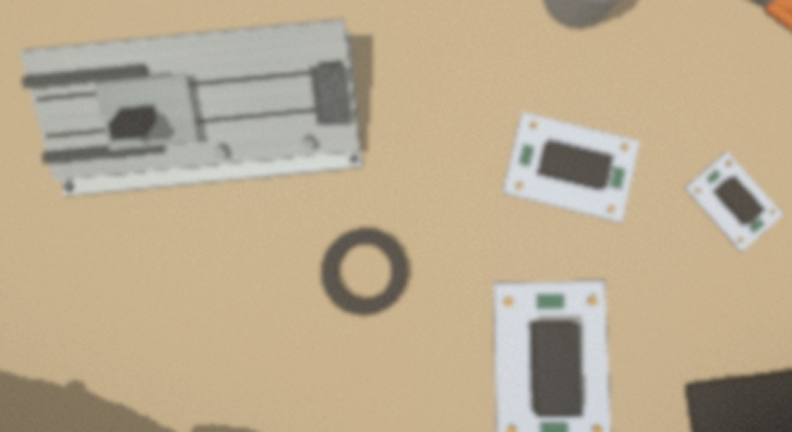

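The crop shows the chosen mid-size deck (crop 572,167), with white corners and a lengthwise box. The fitted 128x92 mm matches 130x90, so the choice holds. The jig has its handle at crop (133,122), its stop at (332,93) and dowels at (225,150) and (310,142).

```bash
cat >> h.py <<'E'
def bedR(yaw): return R.from_euler('ZY',[yaw,-30],degrees=True).as_matrix()
E
python3 - <<'E'
from h import *
B=bedR(7.4);o0=np.array([.565,.0,.066])
print(B.round(3))
for n in('top','side'):
    im=load(n);W=cloud(im);px=im['pixels'].astype(int)
    b=(W-o0)@B
    k=(np.abs(b[...,0])<.12)&(b[...,1]>-.16)&(b[...,1]<.33)
    pl=k&(np.abs(b[...,2])<.05)&(W[...,2]>.012)
    h,e=np.histogram(b[pl][:,2],bins=np.arange(-.05,.05,.001)); z0=e[h.argmax()]+.0005
    on=pl&(np.abs(b[...,2]-z0)<.003); q=b[on]
    r=cv2.minAreaRect(q[:,:2].astype(np.float32)*1000)
    print(n,'planez',z0,'rect',np.round(r[0],1),np.round(r[1],1),round(r[2],2),'pct',np.nanpercentile(q[:,:2],[.5,99.5],axis=0).round(4).tolist())
    z=b[...,2]-z0
    hd=k&(z>.03)&(z<.075); q=b[hd]; print('handle',hd.sum(),np.nanpercentile(q,[2,50,98],axis=0).round(4).tolist())
    tp=hd&(z>.059); print('handle top',tp.sum(),np.nanpercentile(b[tp],[2,50,98],axis=0).round(4).tolist())
    st=k&(z>.014)&(z<.023)
    m=st&(b[...,1]<.0); 
    nn,l,s,c=cv2.connectedComponentsWithStats(st.astype(np.uint8))
    for i in range(1,nn):
        if s[i,4]>8: print('h18 blob',c[i].round(),s[i,4],np.nanpercentile(b[l==i],[3,50,97],axis=0).round(4).tolist())
E
```

```text
[[ 0.859 -0.129 -0.496]
 [ 0.112  0.992 -0.064]
 [ 0.5    0.     0.866]]
top planez -0.004499999999999962 rect [ 9.  74.3] [322.  141.2] 89.74 pct [[-0.0605, -0.0855], [0.078, 0.2333]]
handle 207 [[0.0007, 0.1084, 0.0268], [0.0134, 0.1226, 0.0573], [0.0184, 0.1414, 0.0612]]
handle top 123 [[0.0006, 0.1087, 0.0554], [0.0101, 0.1255, 0.0591], [0.0184, 0.1415, 0.0613]]
h18 blob [212. 189.] 325 [[-0.0197, -0.0799, 0.0108], [0.0093, -0.0645, 0.0135], [0.0368, -0.0494, 0.0165]]
h18 blob [138. 195.] 867 [[-0.0247, 0.0733, 0.0104], [0.0176, 0.1074, 0.0132], [0.0433, 0.1605, 0.0161]]
h18 blob [203. 209.] 14 [[-0.047, -0.0398, 0.01], [-0.0415, -0.0354, 0.0117], [-0.0374, -0.0313, 0.0145]]
h18 blob [166. 213.] 17 [[-0.0474, 0.0498, 0.0097], [-0.0413, 0.054, 0.0116], [-0.0374, 0.0575, 0.0146]]
side planez -0.002499999999999961 rect [ 4.8 73.9] [324.4 140.9] 89.89 pct [[-0.0652, -0.0863], [0.0739, 0.233]]
handle 113 [[-0.0042, 0.1072, 0.03], [0.0038, 0.1136, 0.0577], [0.0135, 0.1421, 0.0638]]
handle top 59 [[-0.0039, 0.1074, 0.0576], [0.0046, 0.1255, 0.0612], [0.0135, 0.1421, 0.0645]]
h18 blob [220. 147.] 479 [[-0.0292, 0.0727, 0.0121], [0.0016, 0.1082, 0.015], [0.0384, 0.1606, 0.0186]]
h18 blob [259. 177.] 222 [[-0.0243, -0.0805, 0.0122], [0.0038, -0.0659, 0.015], [0.0319, -0.0489, 0.0181]]
h18 blob [240. 186.] 10 [[-0.0521, -0.0398, 0.0117], [-0.0474, -0.0365, 0.0132], [-0.0427, -0.0322, 0.016]]
```

```bash
cat >> h.py <<'E'
O=np.array([.5715,.0100,.066]); BB=bedR(7.3)
def bed(x,y,z): return O+BB@np.array([x,y,z])/1000
def go(t,ya=97.3):
    s=readout.observe(); M=R.from_rotvec(s['ee_rot']).as_matrix(); a=np.degrees(np.arctan2(M[1,1],M[0,1]))
    ty=np.array([np.cos(np.radians(ya)),np.sin(np.radians(ya)),0]);tz=np.array([0,0,-1.]);tx=np.cross(ty,tz)
    d=(t-s['position'])/.04
    print('t',round(s['clock'],2),'pos',s['position'].round(4),'tilt',M[2].round(3),'F',s['force'].round(1),'w',round(s['width'],3),'g',round(s['gripper_force'],1),'bedTCP',((s['position']-O)@BB*1000).round(1))
    print('turn',round((a-ya)/4,2),'then xyz units',(d@np.array([tx,ty,tz]).T).round(2))
E
python3 - <<'E'
from h import *
t=bed(-9.5,116,31.5);print(t);go(t+[0,0,.1]);
E
```

```text
[0.53297761 0.1220131  0.0885298 ]
t 0.1 pos [0.2047 0.59   0.1999] tilt [-0.    -0.001 -1.   ] F [-0.8 -1.   0.3] w 1.002 g 0.0 bedTCP [-184.3  621.9  261. ]
turn -6.61 then xyz units [ -6.65 -12.65   0.28]
```

```bash
python3 -m creep '[[0,0,0,-1,1],[0,0,0,-1,1],[0,0,0,-1,1],[0,0,0,-1,1],[0,0,0,-1,1],[0,0,0,-1,1],[0,0,0,-0.61,1],[0,0,0,0,1]]' 20
python3 -m creep '[[-0.3,-0.6,0,0,1],[-0.5,-1,0,0,1],[-0.5,-1,0,0,1],[-0.5,-1,0,0,1],[-0.5,-1,0,0,1],[-0.5,-1,0,0,1],[-0.5,-1,0,0,1],[-0.5,-1,0,0,1],[-0.5,-1,0,0,1],[-0.5,-1,0,0,1],[-0.5,-1,0,0,1],[-0.5,-1,0,0,1]]'
python3 -c "
from h import *
go(bed(-9.5,116,31.5)+[0,0,.1])"
```

```text
clock: 1.1
position: [0.2047, 0.5902, 0.2002]
ee_rot: [0.2, -3.135, 0.001]
force: [-0.2, -0.4, -0.4]
width: 0.998
gripper_force: 0.0
clock: 2.6
position: [0.4946, 0.1585, 0.2006]
ee_rot: [-0.198, 3.135, 0.0]
force: [0.4, 0.3, 0.6]
width: 1.002
gripper_force: 0.0
t 2.6 pos [0.4946 0.1585 0.2006] tilt [-0.  0. -1.] F [0.4 0.3 0.6] w 1.002 g 0.0 bedTCP [ 17.6 157.1 145.3]
turn -0.01 then xyz units [-0.84 -1.03  0.3 ]
```

```bash
python3 -m creep '[[-0.6,-0.75,0.3,0,1],[-0.24,-0.28,0,0,1],[0,0,0,0,1],[0,0,0.8,0,1],[0,0,0.8,0,1],[0,0,0,0,1]]'
python3 -c "
from h import *
im=grab('side','s1.png');cv2.imwrite('pics/s1c.png',cv2.resize(im['pixels'][90:230,150:330],None,fx=4,fy=4))
go(bed(-9.5,116,31.5))"
```

```text
clock: 3.35
position: [0.53, 0.1246, 0.1232]
ee_rot: [0.203, -3.131, 0.0]
force: [0.1, -0.8, 0.2]
width: 1.001
gripper_force: 0.0
t 3.4 pos [0.5313 0.1246 0.1247] tilt [ 0.002  0.    -1.   ] F [ 0.4 -0.2 -0.3] w 1.002 g 0.0 bedTCP [  7.5 118.7  63.5]
turn 0.03 then xyz units [-0.03 -0.07  0.9 ]
```

View pics/s1c.png

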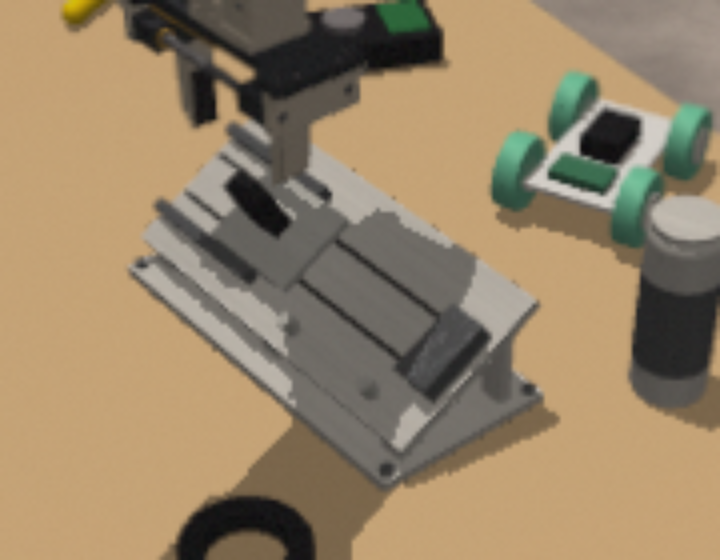

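The crop shows the open fingers at (195,105) and (292,165), straddling the handle at (258,200) along the gate's travel. I'll go down, grip and slide.

```bash
python3 -m creep '[[0,-0.05,0.45,0,1],[0,0,0.45,0,1],[0,0,0,0,0.2],[0,0,0,0,0.2],[0,0,0,0,0.2],[0,0,0,0,0.2],[0,0,0,0,0.2]]' 15
python3 -c "
from h import *
go(bed(-9.5,181,31.5))"
```

```text
clock: 4.28
position: [0.5329, 0.1213, 0.0889]
ee_rot: [-0.2, 3.135, 0.0]
force: [0.6, 0.2, 0.1]
width: 0.505
gripper_force: 0.0
t 4.28 pos [0.5329 0.1213 0.0889] tilt [-0.  0. -1.] F [0.6 0.2 0.1] w 0.505 g 0.0 bedTCP [ -9.5 115.3  31.9]
turn 0.0 then xyz units [-0.    1.64  0.01]
```

```bash
python3 -m creep '[[0,0,0,0,0.2],[0,0,0,0,0.2],[0,0,0,0,0.2],[0,0,0,0,0.2]]' 15
python3 -m creep '[[0,0.2,0,0,0.2],[0,0.3,0,0,0.2],[0,0.3,0,0,0.2],[0,0.3,0,0,0.2],[0,0.3,0,0,0.2],[0,0.2,0,0,0.2],[0,0.06,0,0,0.2],[0,0,0,0,0.2],[0,0,0,0,0.2]]'
python3 -c "
from h import *
go(bed(-9.5,181,31.5))"
```

```text
clock: 4.78
position: [0.5328, 0.1214, 0.0886]
ee_rot: [0.2, -3.135, -0.0]
force: [-0.9, 2.0, 0.5]
width: 0.367
gripper_force: 15.0
clock: 5.9
position: [0.5246, 0.1855, 0.0886]
ee_rot: [0.199, -3.135, 0.003]
force: [2.5, -7.0, 2.5]
width: 0.365
gripper_force: 15.0
t 5.9 pos [0.5246 0.1855 0.0886] tilt [ 0.    -0.002 -1.   ] F [ 2.5 -7.   2.5] w 0.365 g 15.0 bedTCP [ -9.7 180.1  31.7]
turn -0.01 then xyz units [-0.01  0.02  0.  ]
```

```bash
python3 -m creep '[[0,-0.03,0,0,0.6],[0,0,0,0,0.6],[0,0,0,0,0.6],[0,0,-0.6,0,1],[0,0,-1,0,1],[0,0,-1,0,1]]'
python3 -c "
from h import *
im=grab('top');W=cloud(im);b=(W-O)@BB
tp=(b[...,2]>.059)&(b[...,2]<.07)&(abs(b[...,0])<.02);q=b[tp&(b[...,1]<.25)]
print(np.nanpercentile(q,[2,50,98],axis=0).round(4).tolist())
go(np.array([.515,-.317,.11]),77.5)"
```

```text
clock: 6.65
position: [0.5241, 0.1862, 0.1936]
ee_rot: [0.201, -3.135, -0.0]
force: [-0.5, 0.3, -0.3]
width: 0.881
gripper_force: 0.0
[[-0.0059, 0.1646, 0.0608], [-0.0009, 0.1787, 0.063], [0.0052, 0.1965, 0.0657]]
t 6.7 pos [0.5267 0.1871 0.1991] tilt [-0.007  0.003 -1.   ] F [ 2.9 -0.4  4. ] w 0.92 g 0.0 bedTCP [ 47.6 181.4 126.2]
turn 4.95 then xyz units [ -2.44 -12.37   2.23]
```

```bash
python3 -m creep '[[0,0,0,1,1],[0,0,0,1,1],[0,0,0,1,1],[0,0,0,1,1],[0,0,0,0.95,1],[-0.2,-0.97,0,0,1],[-0.2,-1,0,0,1],[-0.2,-1,0,0,1],[-0.2,-1,0,0,1],[-0.2,-1,0,0,1],[-0.2,-1,0,0,1],[-0.2,-1,0,0,1]]'
python3 -m creep '[[-0.2,-1,0,0,1],[-0.2,-1,0,0,1],[-0.2,-1,0.2,0,1],[-0.2,-1,0.5,0,1],[-0.2,-1,0.6,0,1],[-0.2,-0.4,0.6,0,1],[0,0,0.3,0,1],[0,0,0,0,1]]'
python3 -c "
from h import *
im=grab('side','s2.png');cv2.imwrite('pics/s2c.png',cv2.resize(im['pixels'][160:320,210:400],None,fx=3.5,fy=3.5))
go(np.array([.515,-.317,.014]),77.5)"
```

```text
clock: 8.2
position: [0.5188, -0.0993, 0.1926]
ee_rot: [0.341, 3.123, 0.001]
force: [0.9, 0.1, -0.2]
width: 0.999
gripper_force: 0.0
clock: 9.2
position: [0.5187, -0.318, 0.1038]
ee_rot: [-0.34, -3.121, -0.002]
force: [0.2, 0.7, 0.4]
width: 1.001
gripper_force: 0.0
t 9.25 pos [ 0.5193 -0.3183  0.1047] tilt [ 0.     0.001 -1.   ] F [-0.8  0.   1. ] w 1.002 g 0.0 bedTCP [ -61.6 -319.    80.3]
turn 0.02 then xyz units [0.11 0.01 2.27]
```

View pics/s2c.png

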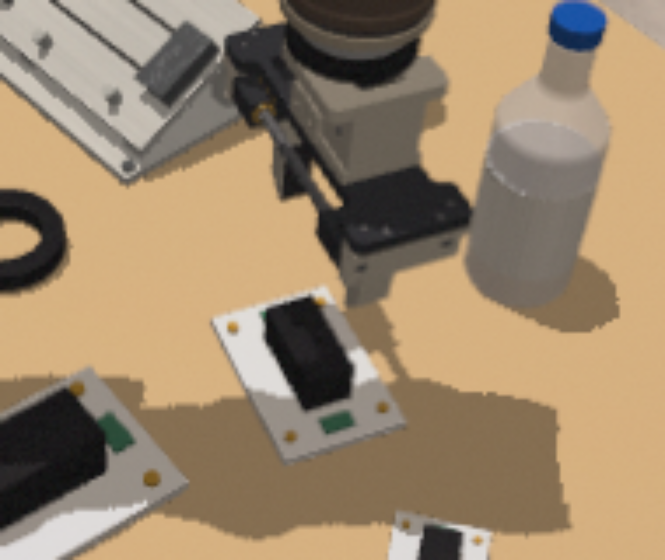

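The crop shows the open fingers at (290,185) and (365,290), above and behind the box at (310,350) because of the camera's perspective. They line up with the long axis, and the bottle is clear. I'll descend and grip.

```bash
python3 -m creep '[[0.11,0,0.6,0,1],[0,0,0.7,0,1],[0,0,0.6,0,1],[0,0,0.36,0,1],[0,0,0,0,1],[0,0,0,0,0.4],[0,0,0,0,0.4],[0,0,0,0,0.4],[0,0,0,0,0.4]]' 12
python3 -c "
from h import *
go(np.array([.515,-.317,.014]),77.5)"
```

```text
clock: 10.38
position: [0.5153, -0.3187, 0.0149]
ee_rot: [0.341, 3.122, 0.0]
force: [0.4, 1.6, 5.9]
width: 0.752
gripper_force: 12.0
t 10.38 pos [ 0.5153 -0.3187  0.0149] tilt [-0.001  0.    -1.   ] F [0.4 1.6 5.9] w 0.752 g 12.0 bedTCP [-110.  -318.9    4.5]
turn 0.0 then xyz units [0.02 0.04 0.02]
```

```bash
python3 -m creep '[[0,0,-0.3,0,0.4],[0,0,-0.6,0,0.4],[0,0,-0.8,0,0.4],[0,0,-0.8,0,0.4],[0,0,-0.8,-1,0.4],[0,0,-0.4,-1,0.4],[0,0,0,-1,0.4],[0,0,0,-1,0.4],[0,0,0,-0.95,0.4],[0,0,0,0,0.4],[0,0,0,0,0.4]]'
python3 -c "
from h import *
go(bed(8,18,100)-[0,0,.019])"
```

```text
clock: 11.75
position: [0.5145, -0.3188, 0.1623]
ee_rot: [0.197, -3.135, -0.0]
force: [-0.0, 0.4, -2.5]
width: 0.754
gripper_force: 12.0
t 11.75 pos [ 0.5145 -0.3188  0.1623] tilt [ 0.  0. -1.] F [-0.   0.4 -2.5] w 0.754 g 12.0 bedTCP [ -37.  -318.9  132.6]
turn -0.02 then xyz units [-1.38  8.42  0.62]
```

```bash
python3 -m creep '[[-0.1,0.4,0,0,0.4],[-0.15,0.8,0,0,0.4],[-0.15,0.9,0,0,0.4],[-0.15,0.9,0,0,0.4],[-0.15,0.9,0,0,0.4],[-0.15,0.9,0,0,0.4],[-0.15,0.9,0,0,0.4],[-0.15,0.9,0,0,0.4],[-0.15,0.9,0,0,0.4],[-0.08,0.62,0,0,0.4],[0,0.3,0,0,0.4],[0,0,0,0,0.4]]'
python3 -c "
from h import *
im=grab('side','s3.png');cv2.imwrite('pics/s3c.png',cv2.resize(im['pixels'][60:230,150:340],None,fx=3.5,fy=3.5))
go(bed(8,18,60)-[0,0,.019])"
```

```text
clock: 13.25
position: [0.5262, 0.0232, 0.1622]
ee_rot: [0.203, -3.135, -0.0]
force: [-0.3, -0.2, -2.7]
width: 0.754
gripper_force: 12.0
t 13.3 pos [0.5264 0.0219 0.1622] tilt [ 0. -0. -1.] F [ 0.1 -0.3 -2.8] w 0.75 g 12.0 bedTCP [ 10.7  17.6 105. ]
turn 0.0 then xyz units [-0.5   0.01  1.48]
```

View pics/s3c.png

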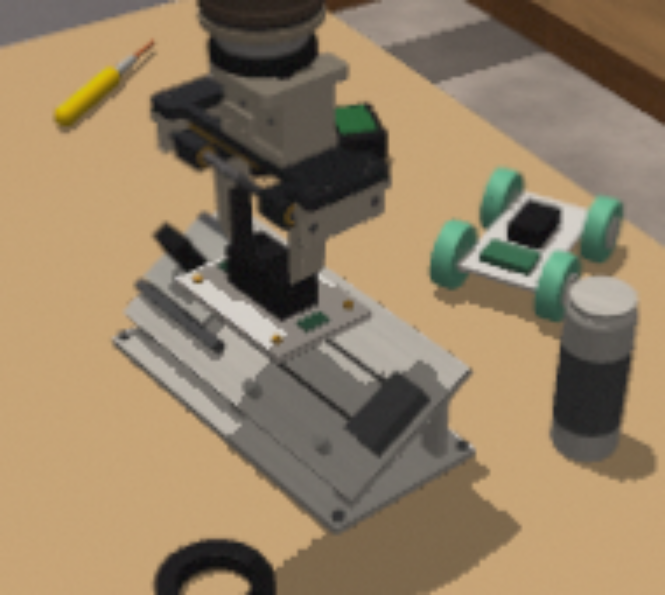

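The crop shows the deck hanging level above the bed, with its plate corners at (180,285), (290,355) and (370,310). The stop at (390,410) and the open gate at (180,245) are both clear. I'll lower along the bed's normal.

```bash
python3 -m creep '[[-0.15,0,0.4,0,0.4],[-0.2,0,0.5,0,0.4],[-0.15,0,0.4,0,0.4],[0,0,0.18,0,0.4],[0,0,0,0,0.4],[-0.05,0,0.087,0,0.4],[-0.05,0,0.087,0,0.4],[-0.05,0,0.087,0,0.4],[-0.05,0,0.087,0,0.4],[0,0,0,0,0.4]]'
python3 -c "
from h import *
go(bed(8,18,34)-[0,0,.019])"
```

```text
clock: 14.55
position: [0.5509, 0.0255, 0.0885]
ee_rot: [0.199, -3.129, -0.0]
force: [-10.6, -1.6, 6.7]
width: 0.759
gripper_force: 12.0
t 14.55 pos [0.5509 0.0255 0.0885] tilt [ 0.006  0.    -1.   ] F [-10.6  -1.6   6.7] w 0.759 g 12.0 bedTCP [-4.7 18.  28.7]
turn -0.0 then xyz units [-0.21  0.    0.2 ]
```

```bash
python3 -m creep '[[-0.03,0,0.08,0,0.4],[-0.03,0,0.08,0,0.4],[0,0,0,0,0.4]]'
cat >> h.py <<'E'
def pose(n='side',view=None):
    im=grab(n,view);W=cloud(im);b=(W-O)@BB*1000
    p=im['pixels'].astype(int);sat=p.max(-1)-p.min(-1)
    k=(p.min(-1)>95)&(b[...,2]>4)&(b[...,2]<60)&(abs(b[...,0])<75)&(b[...,1]>-75)&(b[...,1]<110)
    nn,l,s,c=cv2.connectedComponentsWithStats(k.astype(np.uint8),connectivity=8)
    k=l==1+s[1:,4].argmax(); q=b[k]
    for _ in range(4):
        c0=q.mean(0);v=np.linalg.svd(q-c0)[2][2];v*=np.sign(v[2]);d=(q-c0)@v;q=q[abs(d)<max(1.5,2*d.std())] if abs(d).max()>1.5 else q
    r=cv2.minAreaRect(q[:,:2].astype(np.float32))
    print(n,'npix',len(q),'tilt x,y deg',np.degrees(np.arctan2(v[:2],v[2])).round(1),'z at ctr',c0.round(1),'rect',np.round(r[0],1),np.round(r[1],1),round(r[2],1),'min/max',np.percentile(q,[1,99],axis=0).round(1).tolist())
E
python3 -c "
from h import *
go(bed(8,18,34)-[0,0,.019]);pose('side','s4.png');pose('top','t4.png')
im=cv2.imread('pics/s4.png');cv2.imwrite('pics/s4c.png',cv2.resize(im[90:230,160:330],None,fx=4,fy=4))"
```

```text
clock: 14.92
position: [0.5528, 0.0258, 0.082]
ee_rot: [0.199, -3.128, -0.0]
force: [-11.9, -1.3, 4.9]
width: 0.758
gripper_force: 12.0
t 14.93 pos [0.5528 0.0258 0.082 ] tilt [ 0.007  0.    -1.   ] F [-11.9  -1.3   4.9] w 0.758 g 12.0 bedTCP [-6.3 18.  22.1]
turn -0.0 then xyz units [-0.16 -0.    0.04]
side npix 478 tilt x,y deg [15.6 -0.1] z at ctr [-26.    1.7  24.3] rect [-13.3  17.8] [ 86.8 131.8] 0.1 min/max [[-56.1, -47.3, 8.0], [29.1, 81.6, 34.3]]
top npix 491 tilt x,y deg [15.3  0.4] z at ctr [-39.4  18.6  27.6] rect [-35.6  17.8] [129.5  33.7] 89.9 min/max [[-52.0, -45.6, 22.2], [-22.0, 81.8, 32.1]]
```

View pics/s4c.png

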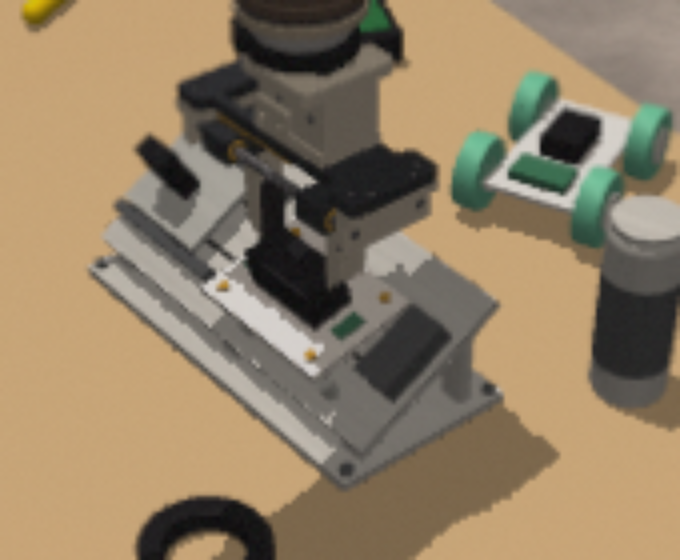

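The crop shows the plate only half rotated: its raised lower edge runs from (205,285) to (315,375) and its upper edge is on the bed. The fits give 15° left to turn. Upslope friction made the deck slip about 11 mm in the grip. I'll lift, move upslope and come down while moving downslope, so friction helps the rotation.

```bash
python3 -m creep '[[0,0,-0.4,0,0.4],[-0.2,0,-0.3,0,0.4],[-0.3,0,-0.1,0,0.4],[0,0,0,0,0.4],[0,0,0,0,0.4]]' 14
python3 -c "
from h import *
go(bed(40,18,44)-[0,0,.019]);pose('side');pose('top')"
```

```text
clock: 15.65
position: [0.5763, 0.0287, 0.1142]
ee_rot: [0.2, -3.134, 0.0]
force: [0.2, 0.2, -2.4]
width: 0.76
gripper_force: 14.0
t 15.65 pos [0.5763 0.0287 0.1142] tilt [ 0.001 -0.    -1.   ] F [ 0.2  0.2 -2.4] w 0.76 g 14.0 bedTCP [30.2 18.  38.1]
turn 0.0 then xyz units [-0.14  0.    0.23]
side npix 486 tilt x,y deg [16.2  0. ] z at ctr [10.9  2.6 40.1] rect [23.3 18.1] [ 87.5 135.7] 0.8 min/max [[-19.6, -47.3, 23.0], [65.6, 81.7, 50.1]]
top npix 573 tilt x,y deg [14.6 -0. ] z at ctr [-2.5 17.5 43.3] rect [ 1.2 17.5] [130.2  37.2] 88.1 min/max [[-15.8, -46.3, 37.7], [17.4, 81.2, 48.0]]
```

```bash
python3 -m creep '[[-0.15,0,0.25,0,0.4],[-0.04,0,0.08,0,0.4],[0.04,0,0.07,0,0.4],[0.06,0,0.08,0,0.4],[0.06,0,0.08,0,0.4],[0.06,0,0.08,0,0.4],[0.06,0,0.08,0,0.4],[0,0,0,0,0.4]]' 14
python3 -c "
from h import *
go(bed(17,18,29)-[0,0,.019]);pose('side');pose('top')"
```

```text
clock: 16.75
position: [0.5724, 0.0282, 0.0856]
ee_rot: [0.2, -3.134, -0.0]
force: [-0.7, -0.6, -1.1]
width: 0.758
gripper_force: 14.0
t 16.75 pos [0.5724 0.0282 0.0856] tilt [ 0.001  0.    -1.   ] F [-0.7 -0.6 -1.1] w 0.758 g 14.0 bedTCP [12.6 18.  15.4]
turn 0.0 then xyz units [0.08 0.   0.13]
side npix 480 tilt x,y deg [ 1.2 -0. ] z at ctr [ 1.  -0.3 10.1] rect [13.3 17.3] [ 90.2 133. ] 0.2 min/max [[-31.5, -47.0, 6.7], [57.3, 80.8, 13.2]]
top npix 300 tilt x,y deg [-0.5 -0. ] z at ctr [-18.2  22.4   9. ] rect [-16.4  18.8] [128.6  29.5] 86.4 min/max [[-27.4, -44.8, 6.8], [-0.9, 81.6, 11.1]]
```

```bash
python3 -m creep '[[0.06,0,0.05,0,0.4],[0.06,0,0.04,0,0.4],[0.06,0,0.035,0,0.4],[0.06,0,0.035,0,0.4],[0.05,0,0.03,0,0.4],[0,0,0,0,0.4]]' 14
python3 -c "
from h import *
go(bed(17,18,29)-[0,0,.019]);pose('side')"
```

```text
clock: 17.6
position: [0.562, 0.0269, 0.0788]
ee_rot: [-0.2, 3.134, 0.0]
force: [0.7, 0.3, 5.5]
width: 0.763
gripper_force: 14.0
t 17.6 pos [0.562  0.0269 0.0788] tilt [-0.001  0.    -1.   ] F [0.7 0.3 5.5] w 0.763 g 14.0 bedTCP [ 0.1 17.9 14.7]
turn 0.0 then xyz units [-0.19  0.   -0.05]
side npix 480 tilt x,y deg [ 0.6 -0.1] z at ctr [-11.9   0.4   8.9] rect [ 0.9 18.2] [133.2  91.3] 89.5 min/max [[-43.6, -47.4, 5.9], [45.3, 80.9, 11.8]]
```

```bash
python3 -m creep '[[0.04,0,0.025,0,0.4],[0.04,0,0.025,0,0.4],[0,0,0,0,0.4],[0,-0.1,0,0,0.4],[0,-0.1,0,0,0.4],[0,-0.1,0,0,0.4],[0,-0.08,0,0,0.4],[0,0,0,0,0.4]]' 14
python3 -c "
from h import *
go(bed(17,0,29)-[0,0,.019]);pose('side')"
```

```text
clock: 18.65
position: [0.5605, 0.0134, 0.0768]
ee_rot: [-0.202, 3.134, 0.004]
force: [-1.8, 5.4, 8.5]
width: 0.756
gripper_force: 14.0
t 18.65 pos [0.5605 0.0134 0.0768] tilt [-0.001  0.002 -1.   ] F [-1.8  5.4  8.5] w 0.756 g 14.0 bedTCP [-3.7  4.8 14.6]
turn 0.02 then xyz units [-0.27 -0.12 -0.09]
side npix 427 tilt x,y deg [-0.  -0.2] z at ctr [-17.   -6.3   8.8] rect [-5.5  5.4] [ 96.7 138.1] 6.8 min/max [[-47.4, -58.1, 5.7], [41.6, 68.3, 11.8]]
```

```bash
python3 -m creep '[[0.03,-0.05,0.015,0,0.4],[0.03,-0.06,0.015,0,0.4],[0,-0.05,0,0,0.4],[0,-0.05,0,0,0.4],[0,0,0,0,0.4],[0,0,0,0,0.4]]' 14
python3 -c "
from h import *
go(bed(17,0,29)-[0,0,.019]);pose('side');pose('top')"
```

```text
clock: 19.45
position: [0.5611, 0.0086, 0.0766]
ee_rot: [-0.206, 3.13, 0.009]
force: [0.6, 15.7, 10.3]
width: 0.761
gripper_force: 14.0
t 19.45 pos [0.5611 0.0086 0.0766] tilt [-0.005  0.006 -1.   ] F [ 0.6 15.7 10.3] w 0.761 g 14.0 bedTCP [-3.8 -0.  14.4]
turn 0.06 then xyz units [-0.27  0.   -0.1 ]
side npix 414 tilt x,y deg [0.1 0.1] z at ctr [-19.3  -8.    8.9] rect [-7.3  1.8] [ 92.2 144.3] 7.1 min/max [[-47.2, -63.9, 6.1], [41.3, 64.3, 11.7]]
top npix 263 tilt x,y deg [ 3.3 -0.3] z at ctr [-36.4   6.3   7.5] rect [-42.7   0.1] [129.3  36. ] 84.1 min/max [[-47.0, -62.6, 4.7], [-19.8, 63.5, 10.6]]
```

```bash
python3 -m creep '[[0,0.06,0,0,0.4],[0,0.05,0,0,0.4],[0,0,0,0,0.79],[0,0,0,0,0.79],[0,0,0,0,0.79]]'
python3 -c "
from h import *
go(bed(17,0,29)-[0,0,.019]);pose('side')"
```

```text
clock: 20.18
position: [0.5578, 0.007, 0.0747]
ee_rot: [0.2, -3.134, -0.0]
force: [-0.3, 0.5, -1.0]
width: 0.789
gripper_force: 0.3
t 20.18 pos [0.5578 0.007  0.0747] tilt [ 0.001  0.    -1.   ] F [-0.3  0.5 -1. ] w 0.789 g 0.3 bedTCP [-7.7 -1.3 14.5]
turn -0.0 then xyz units [-0.35  0.03 -0.15]
side npix 404 tilt x,y deg [0.  0.2] z at ctr [-19.4  -8.8   9. ] rect [-8.5 -0. ] [101.2 130.9] 0.4 min/max [[-47.6, -63.6, 6.1], [41.2, 63.7, 11.5]]
```

```bash
python3 -m creep '[[0,0.03,0,0,0.8],[0,0,0,0,0.8],[0,0,0,0,0.8]]'
python3 -m creep '[[0,0,-0.2,0,0.8],[0,0,-0.4,0,0.8],[0,0,-0.7,0,1],[0,0,-0.7,0,0.7],[0,0,0,0,0.7]]'
python3 -c "
from h import *
go(bed(-9.5,180,31.5)+[0,0,.06]);pose('side','s5.png');pose('top','t5.png')
im=cv2.imread('pics/s5.png');cv2.imwrite('pics/s5c.png',cv2.resize(im[90:230,160:330],None,fx=4,fy=4))"
```

```text
clock: 20.6
position: [0.5583, 0.0082, 0.0751]
ee_rot: [-0.2, 3.135, -0.0]
force: [-0.0, 0.2, -0.3]
width: 0.798
gripper_force: 0.0
clock: 21.22
position: [0.5602, 0.0083, 0.1584]
ee_rot: [-0.2, 3.13, 0.001]
force: [-0.1, -1.0, 0.3]
width: 0.739
gripper_force: 0.0
t 21.23 pos [0.5602 0.0083 0.1584] tilt [-0.005  0.    -1.   ] F [-0.1 -1.   0.3] w 0.739 g 0.0 bedTCP [36.3 -0.3 85.8]
turn 0.0 then xyz units [0.31 4.51 0.25]
side npix 564 tilt x,y deg [ 0.1 -0.2] z at ctr [-4.8 -1.4  8.9] rect [-2.5  0.6] [ 90.2 130.9] 0.0 min/max [[-47.2, -61.9, 6.1], [41.9, 63.1, 11.9]]
top npix 381 tilt x,y deg [-1.1  0.1] z at ctr [-30.7   4.5   7.3] rect [-29.5   0.4] [132.6  44.7] 83.4 min/max [[-44.4, -63.5, 4.7], [-3.5, 63.9, 9.7]]
```

View pics/s5c.png

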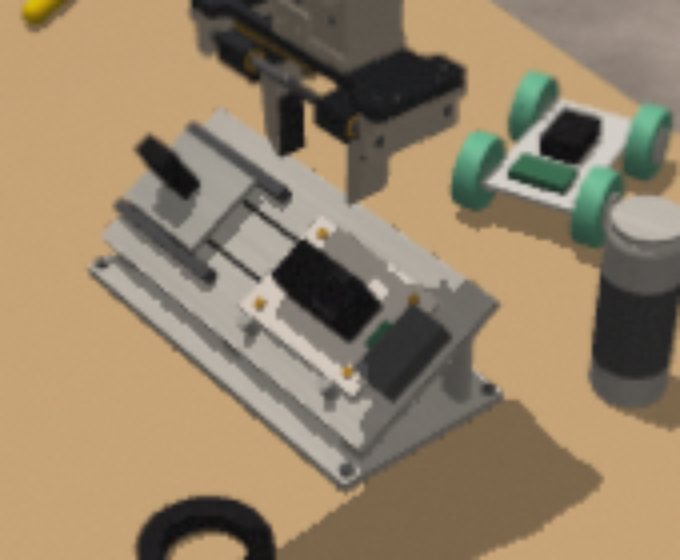

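The crop shows the deck flat, its lower edge against the dowels at (252,335) and (330,395) and its right end under the stop's lip at (390,340). The gate is still open. Now I'll shut it.

```bash
python3 -m creep '[[0.05,0.5,0.1,0,0.7],[0.05,0.8,0.1,0,0.7],[0.05,0.9,0.05,0,0.7],[0.05,0.9,0,0,0.7],[0.05,0.8,0,0,0.7],[0.06,0.5,0,0,0.7],[0,0.1,0,0,0.7],[0,0,0,0,0.7]]'
python3 -c "
from h import *
go(bed(-9.5,180,31.5))"
```

```text
clock: 22.32
position: [0.523, 0.1844, 0.1447]
ee_rot: [0.2, -3.135, 0.001]
force: [-0.0, -0.1, -1.3]
width: 0.697
gripper_force: 0.0
t 22.32 pos [0.523  0.1844 0.1447] tilt [ 0.001 -0.001 -1.   ] F [-0.  -0.1 -1.3] w 0.697 g 0.0 bedTCP [ 16.9 179.2  81.1]
turn -0.0 then xyz units [-0.05  0.02  1.4 ]
```

```bash
python3 -m creep '[[-0.05,0.02,0.5,0,0.7],[0,0,0.6,0,0.7],[0,0,0.3,0,0.7],[0,0,0,0,0.2],[0,0,0,0,0.2],[0,0,0,0,0.2],[0,0,0,0,0.2],[0,0,0,0,0.2],[0,0,0,0,0.2]]' 15
python3 -c "
from h import *
go(bed(-9.5,100,31.5))"
```

```text
clock: 23.45
position: [0.5255, 0.1857, 0.0898]
ee_rot: [-0.199, 3.134, -0.001]
force: [-0.7, -3.3, 6.6]
width: 0.37
gripper_force: 15.0
t 23.45 pos [0.5255 0.1857 0.0898] tilt [-0.001 -0.    -1.   ] F [-0.7 -3.3  6.6] w 0.37 g 15.0 bedTCP [ -8.3 180.1  32.2]
turn -0.01 then xyz units [ 0.02 -2.    0.03]
```

```bash
python3 -m creep '[[0,-0.15,0,0,0.2],[0,-0.25,0,0,0.2],[0,-0.25,0,0,0.2],[0,-0.25,0,0,0.2],[0,-0.25,0,0,0.2],[0,-0.25,0,0,0.2],[0,-0.25,0,0,0.2],[0,-0.25,0,0,0.2],[0,-0.12,0,0,0.2],[0,-0.05,0,0,0.2],[0,0,0,0,0.2],[0,0,0,0,0.2]]' 15
python3 -c "
from h import *
go(bed(-9.5,100,31.5))"
```

```text
clock: 24.95
position: [0.5356, 0.1063, 0.0897]
ee_rot: [-0.203, 3.134, 0.004]
force: [-2.4, 5.1, 6.9]
width: 0.365
gripper_force: 15.0
t 24.95 pos [0.5356 0.1063 0.0897] tilt [-0.001  0.002 -1.   ] F [-2.4  5.1  6.9] w 0.365 g 15.0 bedTCP [ -8.4 100.1  32.3]
turn 0.03 then xyz units [ 0.01 -0.    0.03]
```

```bash
python3 -m creep '[[0,-0.05,0,0,0.2],[0,-0.05,0,0,0.2],[0,0,0,0,0.2],[0,0,0,0,0.2]]' 15
python3 -m creep '[[0,0.06,0,0,0.2],[0,0.03,0,0,0.55],[0,0,0,0,0.55],[0,0,0,0,0.55],[0,0,-0.5,0,0.55],[0,0,-0.8,0,0.55],[0,0,-0.8,0,0.55],[0,0,-0.8,0,0.55],[0.8,0,0,0,0.55],[0.8,0,0,0,0.55],[0,0,0,0,0.55]]'
python3 -c "
from h import *
go(bed(-9.5,100,31.5));pose('side','s6.png');pose('top','t6.png')
for n in('side','top'):
  b=(cloud(load(n))-O)@BB;q=b[(b[...,2]>.059)&(b[...,2]<.07)&(abs(b[...,0])<.02)&(b[...,1]<.25)&(b[...,1]>.05)]
  print(np.nanpercentile(q,[2,50,98],axis=0).round(4).tolist())
im=cv2.imread('pics/s6.png');cv2.imwrite('pics/s6c.png',cv2.resize(im[90:230,160:330],None,fx=4,fy=4))"
```

```text
clock: 25.45
position: [0.5356, 0.1063, 0.0897]
ee_rot: [-0.207, 3.134, 0.01]
force: [-2.9, 16.8, 4.3]
width: 0.363
gripper_force: 15.0
clock: 26.82
position: [0.4702, 0.0949, 0.2052]
ee_rot: [0.2, -3.134, -0.0]
force: [1.2, -0.7, 0.2]
width: 0.551
gripper_force: 0.0
t 26.82 pos [0.4702 0.0949 0.2052] tilt [ 0.001  0.    -1.   ] F [ 1.2 -0.7  0.2] w 0.551 g 0.0 bedTCP [ -8.1  97.1 165.4]
turn -0.0 then xyz units [-1.64  0.07  2.92]
side npix 737 tilt x,y deg [-0.4 -4.4] z at ctr [-0.6 15.1 11.7] rect [-3.4 20.3] [ 93.3 177.3] 2.5 min/max [[-46.8, -62.6, 5.0], [41.7, 105.8, 21.1]]
top npix 972 tilt x,y deg [ 5.8 -3.8] z at ctr [24.6 24.1 11.5] rect [ 7.8 21.8] [ 79.1 175.9] 0.4 min/max [[-27.8, -62.2, 4.6], [46.8, 107.1, 19.8]]
[[-0.0109, 0.0819, 0.0596], [-0.0026, 0.0985, 0.0648], [0.0062, 0.1161, 0.0684]]
[nan, nan, nan]
  return np.nanmean(a, axis, out=out, keepdims=keepdims)
```

View pics/s6c.png

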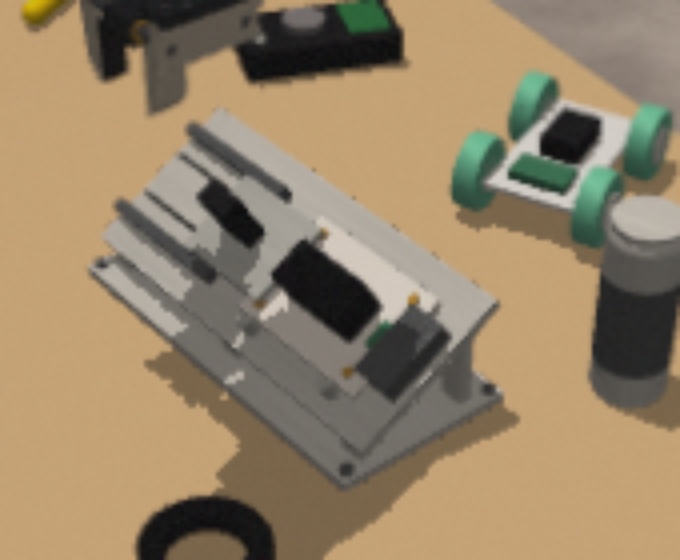

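The crop shows the gate shut over the deck's left end, with its handle at (230,210) and its centre at y ≈ 99–100 mm. The deck is still against the dowels and under the stop, so I'm handing in.

```bash
python3 -c "
from cell import sign_off
print(sign_off())"
```

```text
the job is handed in; nothing more can be done
None
```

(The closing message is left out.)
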